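# Lock the turntable of an engraving fixture

## Task

Lock the turntable of the engraving fixture in the tray: push one of its two upright pins round until the slot across the turntable lines up with the locking bar, then push the bar by its knob through the slot until it is fully home in the keeper on the far side. Only push with the fingers: lift nothing, and leave the pliers, the steel block and the wire spool where they lie.

Things in the scene. Friction and masses are not known exactly. Their poses are not given: they have to be found in the camera images.
- fixture: Engraving fixture fixed on the tray floor: dark steel base about 250 mm long, 96 mm wide round the turntable, 10 mm thick. Origin: on the tray floor (z = 0) straight under the turntable's axis. +x is the way the locking bar is pushed in, z is up. On the -x side lies the bar's channel, on the +x side the keeper, both along y = 0.
- turntable (a joint): Turntable angle about the fixture's z, rad, counter-clockwise from above. At 0 and at pi (3.14) its slot lies along the bar and the bar can pass; both serve equally. Starts between 0.7 and 2.44 (slot across the bar's way); stops at -0.2 and 3.34. Light friction (0.05 N m, about 2 N at a pin); it stays where it is left. The bar passes within about 0.09 rad and straightens it from about 0.14.
- table_centre (a point): Centre of the turntable's top, on its axis, 26 mm above the tray floor. The turntable is an aluminium disc 68 mm in diameter with a straight slot 16 mm wide right across it through the centre (12 mm deep).
- bridge_top (a point): Centre of the top of the bridge that holds the bar down in its channel, 30.5 mm above the tray floor, 52 mm from the turntable's axis on the -x side; 30 mm square. The channel, 30 mm wide outside, 12 mm inside, walls 26.5 mm high, runs from 37 mm to 190 mm from the axis.
- pin_a (a point): Centre of the top, 58 mm above the tray floor, of one of the turntable's two upright steel pins: diameter 10 mm, 32 mm tall above the disc, 23 mm from the axis at the turntable's own +y (square to the slot), with a collar 16 mm in diameter and 2 mm high at its foot. A fingertip pushes it sideways, above 32 mm height, to turn the disc.
- pin_b (a point): Same for the other pin, opposite, at the turntable's own -y.
- lock_bar: Steel locking bar, 10 x 10 mm in section, 134 mm long, loose in its channel, 0.15 kg, sliding with light friction. Origin: in its underside under the knob's centre; its +x points along the bar to the nose. At the start its nose is 5 to 15 mm short of the disc.
- bar_knob (a point): Centre of the top of the bar's upright knob, 59 mm above the tray floor: a dark steel cylinder of diameter 16 mm from 35 mm to 59 mm height (thinner stem below), near the bar's rear end. Pushed on its rear along the fixture's +x it moves the bar about 100 mm.
- bar_nose (a point): Middle of the bar's front end, 127 mm ahead of the knob's axis. Home: at the stop.
- keeper_stop (a point): Middle of the keeper's back wall, where the nose comes to rest: 56 mm from the turntable's axis, 20 mm above the tray floor. The keeper is a roofed pocket 18 mm deep and 12 mm wide inside, 30.5 mm high outside, open towards the turntable.
- board_corner (a point): Nearest corner, underside, of the wooden board that juts out from the bench top over the tray's left rear, 22 mm thick, 355 mm above the tray floor, running from here away and to the left. Fixed; keep the wrist clear of it. The tray itself has walls all round; come and go over them.
- vice_front (a point): Front of the vice clamped to the bench top, over the tray's right rear corner: it stands from about 210 to 460 mm above the tray floor, from here away and to the right, with a thin handle 100 mm long across its front at about 425 mm. Drawers to the right of the tray stand open, up to 195 mm high. Fixed; keep the wrist clear of it.
- teal_pliers: Teal-handled pliers lying on the tray, 36 x 149 x 12 mm, origin at the underside's centre. To be left alone.
- steel_block: Square steel bench block, 75 x 75 x 22 mm, origin at the underside's centre. To be left alone.
- wire_spool: Spool of wire standing on its flange, 52 mm across, 28 mm high, origin at the underside's centre. To be left alone.

How it is judged (in metres and radians):
On the way:
1. the slot of the turntable is turned in line with the bar ((value of joint turntable below 0.16 rad or value of joint turntable above 2.98159 rad)), for 0.1 s.
At the end, for the whole second after the job is handed in: The bar goes through the turntable's slot and its nose is in the keeper, no more than 4 mm short of the stop and within 3 mm of the middle; the slot is within 0.1 rad of the bar; bar and turntable are at rest ((value of joint turntable below 0.1 rad or value of joint turntable above 3.04159 rad) and x of bar_nose in the frame of fixture above 0.052 m and y of bar_nose in the frame of fixture between -0.003 and 0.003 m and z of bar_nose in the frame of fixture below 0.024 m and linear speed of lock_bar below 0.01 m/s and velocity of joint turntable between -0.05 and 0.05 rad/s); the robot touches nothing.
It fails at once if the bar is lifted or tipped out of its channel (z of lock_bar in the frame of fixture above 0.021 m or angle between lock_bar's own z axis and vertical above 0.12 rad).
It fails at once if pliers moved by more than 15 mm (distance of teal_pliers from where it was at the start of the episode above 0.015 m).
It fails at once if steel block moved by more than 15 mm (distance of steel_block from where it was at the start of the episode above 0.015 m).
It fails at once if wire spool moved by more than 15 mm (distance of wire_spool from where it was at the start of the episode above 0.015 m).
It also fails if it takes over 53 s, if anything falls off the work surface, if the arm or the gripper's body presses on something with over 40 N, if the wrist force passes 120 N, or if a joint passes its speed limit or range.

## Robot

A 7-joint arm with a two-finger parallel gripper is mounted at the origin on a cart in front of the work surface, level with it; the furniture and walls round the work are solid. World frame = base frame: x ahead of the robot, y to its left, z up, the work surface at z = 0. Lengths are in m, angles in degrees, forces in N, time in s.
With the tool pointing down it reaches from about 0.375 to 0.925 m from the base axis. Payload 3.1 kg.
Tool frame: the origin (TCP) lies at the very end of the fingers, on their centre line; the grasp point (between the pads) lies 19 mm behind it; y points along the fingers, x is the direction in which the jaws open and shut, and the axes are right-handed (so a half turn about y gives the same grasp; the last joint's range is limited). The gripper opens to 85 mm and grips with 20 to 120 N. Pads are 22 mm wide; open, the fingers measure 114 mm over their backs; the gripper's body (76 mm by 85 mm) begins 54 mm behind the grasp point. The pads swing forward as they close: fully open they stand 13 mm farther back than shut.
Start: joints at [-71.035, 21.939, 2.515, 91.553, -1.026, 66.532, -2.859], TCP at [0.27, 0.591, 0.231] pointing down, gripper open.
Joint ranges: [-149.38, 149.38], [-23.57, 123.04], [-84.95, 90], [0, 143.3], [-89.99, 269.99], [3.08, 112.72], [-163.45, 163.45]. Speed limits (degrees/s): [159.86, 159.86, 180, 180, 180, 180, 180].

## Interface

Orientations are given as a 3x3 rotation matrix whose columns are the frame's x, y, z axes.
In Python, from cell import manip gives the robot as it stands.
- The arm moves only by the shell command python3 -m handwheel 'ROWS' [FORCE]. ROWS is JSON, a list that holds one entry, the list of rows, each a list of 7 numbers: the turn, a rotation vector about the tool's x, y, z in degrees, then the shift along the tool's x, y, z in mm, then the opening, from 0 (shut) to 1 (fully open). In form: [[[rx, ry, rz, tx, ty, tz, jaw], ...]]. A call has 1 to 5 rows; each row shifts and turns the commanded pose from where the row before left it, along the tool's axes as they then stand; what a row does not reach is not made up. A row lasts 1/10 s, in which the tool goes at most 50 mm and 8.59 degrees, less where a joint would pass 70% of its speed; a pose out of reach is approached as far as the arm can. A call with a gripper value outside its range is refused whole. The fingers move at their own pace and stop on an object; FORCE is the grip in N (left out, the last holds). Time passes only in rows, so rows that do not move let the fingers close. It gives the time, the measured TCP pose, the force and the opening at its end, in the units of the state.
- manip.get_state(): the state, without advancing time (a new reading comes with each control period).
- manip.read_camera(name): name is "scene" or "top" or "wrist"; returns a dict with "frame" (400x640x3 uint8, blue, green, red), "fx", "fy", "cx", "cy" (pixels), "position" and "orientation" of the camera in the world. Camera axes: x right, y up, looking along -z (the intrinsics and any distortion apply to the point x, -y, -z); pixel columns grow to the right and rows downward; lengths in m; the calibration is good to about 2 mm. The wrist camera is an equidistant fisheye: a pixel r from the principal point sees the ray r / f radians off the axis. A picture is of the moment at which its call begins. There is no depth.
- manip.hand_in(): hands the job in, once; it reports no verdict.
The state is a dict: "clock": time; "q": joint angles; "joint_velocities": joint speeds; "joint_torque": joint torques, N m; "tcp_pos": TCP position; "tcp_rot": TCP orientation; "wrist_force": force on the tool from outside, world axes, zero at the start; "torque": the same for the moment, N m; "grip_width": finger opening in m.
Only numpy, scipy, OpenCV 4.12 (cv2) and the standard library are available. Lean on these libraries where they do the work, as an engineer would, in place of code of your own. Each camera call takes 0.05 s, during which the arm holds its last target.

## Working session

There is one attempt and no reset: what is moved stays moved. The work goes in short steps, Python scripts to look and compute and a shell command to move; the robot and the scene stay as the last step left them, time stands still between calls to the robot, and variables do not carry over. Pictures are saved under pics/ and viewed, and the job is handed in when it is done.

```bash
mkdir -p pics; cat > h.py <<'E'
import numpy as np, cv2
from cell import manip
def snap(name,fn):
    c=manip.read_camera(name); cv2.imwrite('pics/'+fn,c['frame'])
    np.savez('pics/'+fn[:-4]+'.npz',**c); return c
def load(fn): return dict(np.load('pics/'+fn+'.npz'))
def ray(c,u,v):
    x=(u-c['cx'])/c['fx']; y=(v-c['cy'])/c['fy']
    R=np.array(c['orientation']); d=R@np.array([x,-y,-1.]); return np.array(c['position']),d/np.linalg.norm(d)
def onz(c,u,v,z):
    p,d=ray(c,u,v); return p+d*(z-p[2])/d[2]
def proj(c,P):
    R=np.array(c['orientation']); q=R.T@(np.array(P)-c['position']); return c['cx']+c['fx']*q[0]/-q[2], c['cy']+c['fy']*(-q[1])/-q[2]
def tri(c1,p1,c2,p2):
    A=[];b=[]
    M=np.zeros((3,3));r=np.zeros(3)
    for c,p in((c1,p1),(c2,p2)):
        o,d=ray(c,*p);Q=np.eye(3)-np.outer(d,d);M+=Q;r+=Q@o
    return np.linalg.solve(M,r)
E
python3 - <<'E'
from h import *
for n in('scene','top','wrist'):
    c=snap(n,n+'0.png'); print(n,{k:np.round(c[k],3).tolist() for k in c if k!='frame'})
s=manip.get_state(); print(s)
E
```

```text
scene {'fx': 397.468, 'fy': 397.468, 'cx': 317.867, 'cy': 193.165, 'position': [0.013, -0.376, 0.824], 'orientation': [[0.687, 0.493, -0.534], [-0.727, 0.467, -0.503], [0.001, 0.734, 0.679]]}
top {'fx': 505.785, 'fy': 505.785, 'cx': 314.601, 'cy': 206.608, 'position': [0.433, 0.082, 1.267], 'orientation': [[-0.027, 0.998, -0.063], [-1.0, -0.026, 0.017], [0.015, 0.063, 0.998]]}
wrist {'fx': 309.707, 'fy': 309.707, 'cx': 320.878, 'cy': 199.058, 'position': [0.207, 0.621, 0.372], 'orientation': [[0.416, -0.872, -0.257], [0.909, 0.398, 0.12], [-0.002, -0.283, 0.959]]}
{'clock': 0.15, 'q': array([-71.03514064,  21.98199529,   2.51236001,  91.62674275,
        -1.02654278,  66.53186728,  -2.85985108]), 'joint_velocities': array([-0.09045584, -0.15990434,  0.06709983, -0.36105402,  0.01276285,
        0.17659629,  0.01729309]), 'joint_torque': array([ 1.43950881e-03, -4.34051299e+01,  1.02656778e+00, -2.49977803e+01,
        1.07176165e-02,  7.25781749e-03, -2.26765201e-05]), 'tcp_pos': array([0.26994912, 0.59049362, 0.23018032]), 'tcp_rot': array([[ 4.15731177e-01, -7.72503932e-04, -9.09487214e-01],
       [ 9.09485210e-01, -1.91137773e-03,  4.15731885e-01],
       [-2.05952812e-03, -9.99997875e-01, -9.20384148e-05]]), 'wrist_force': array([-0.34089816, -0.8095114 ,  0.08676094]), 'torque': array([-0.00519347, -0.02876065,  0.01896298]), 'grip_width': 0.08569932895182554}
```

View pics/scene0.png

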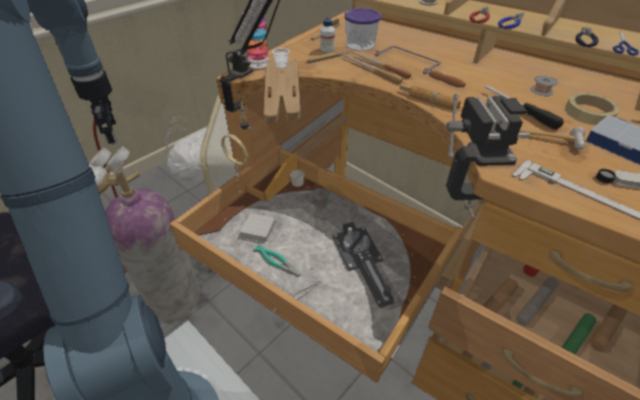

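View pics/top0.png

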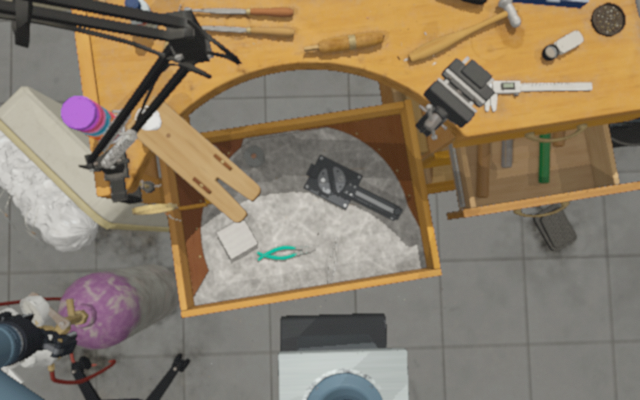

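View pics/wrist0.png

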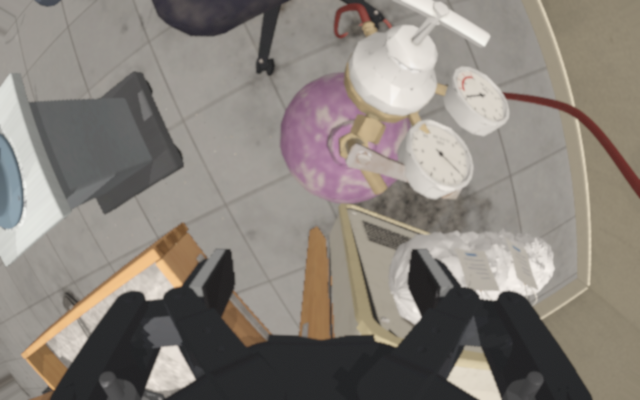

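```bash
python3 - <<'E'
from h import *
c=load('top0')['frame'][140:230,290:415]; cv2.imwrite('pics/topz.png',cv2.resize(c,None,fx=6,fy=6,interpolation=cv2.INTER_CUBIC))
c=load('scene0')['frame'][210:315,320:410]; cv2.imwrite('pics/scz.png',cv2.resize(c,None,fx=5.5,fy=5.5,interpolation=cv2.INTER_CUBIC))
E
```

```text
(no output)
```

View pics/topz.png

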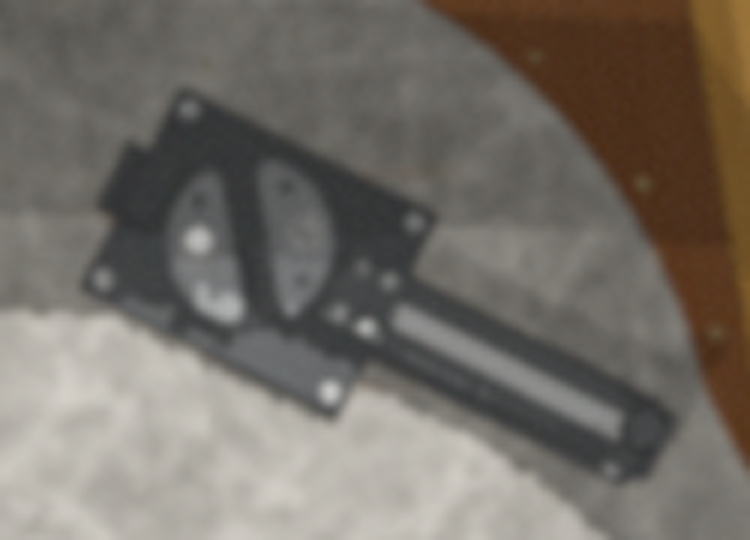

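View pics/scz.png

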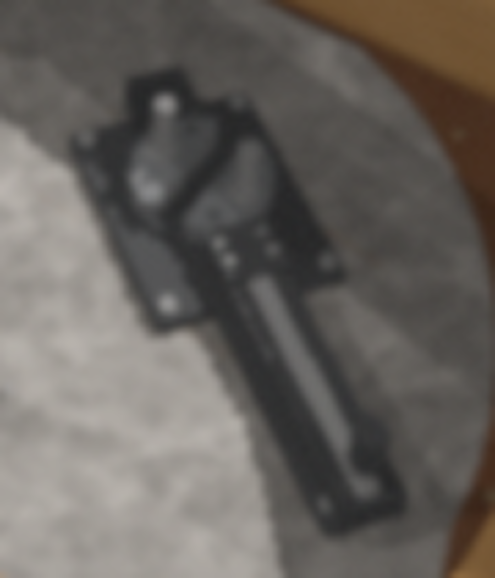

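```bash
python3 - <<'E'
from h import *
c=load('top0'); s=load('scene0')
P=lambda u,v,z: onz(c,290+u/6,140+v/6,z)
S=lambda u,v,z: onz(s,320+u/5.5,210+v/5.5,z)
knob=P(643,425,.059);br=P(365,297,.0305);dc=P(250,243,.026)
pa=P(197,240,.058);pb=P(300,230,.058)
sc=np.mean([P(*q,.010) for q in((188,108),(415,222),(102,280),(330,390))],0)
keep=P(128,180,.0305)
for n in('knob','br','dc','pa','pb','sc','keep'): print(n,np.round(globals()[n],4))
print('scene knob',S(370,432,.059),'pin',S(165,103,.058),'bridge',S(245,248,.0305))
scr=[P(*q,.010) for q in((188,108),(415,222),(102,280),(330,390))]
for a,b in((0,1),(2,3)):
  d=scr[a]-scr[b]; print('x dir',np.degrees(np.arctan2(d[1],d[0])))
for a,b in ((dc,br),(keep,br),(br,knob),(dc,knob)):
  d=a-b; print(np.degrees(np.arctan2(d[1],d[0])),np.linalg.norm(d[:2]))
sl=P(235,175,.026)-P(270,310,.026); print('slot',np.degrees(np.arctan2(sl[1],sl[0])))
d=pa-pb;print('pins',np.degrees(np.arctan2(d[1],d[0])),np.linalg.norm(d[:2]))
for n in ('knob','pa','br'): print(n,(np.array(proj(s,globals()[n]))-[320,210])*5.5)
E
```

```text
knob [ 0.4936 -0.1364  0.059 ]
br [ 0.5505 -0.0293  0.0305]
dc [0.5744 0.017  0.026 ]
pa [0.5725 0.0398 0.058 ]
pb [ 0.5755 -0.0016  0.058 ]
sc [0.5733 0.0126 0.01  ]
keep [0.6012 0.0665 0.0305]
scene knob [ 0.49222823 -0.13934155  0.059     ] pin [0.57402003 0.03832777 0.058     ] bridge [ 0.550963 -0.030642  0.0305  ]
x dir 61.706479637019584
x dir 62.67516611739369
62.63394471116022 0.05208213577049896
62.12643833800801 0.10837320258586884
62.00236665778487 0.12125270504823135
62.19213663023048 0.17333262735947957
slot 12.809886310150123
pins 94.12385560842726 0.04153368707541173
knob [366.03493926 425.66451689]
pa [160.50635435 103.06048473]
br [242.0640356  246.97036392]
```

```bash
python3 - <<'E'
from h import *
c=load('top0'); s=load('scene0')
for n,u,v,z in (('board c1',244,220,.377),('board c2',260,192,.377),('board low',244,220,.355),('vice handle',425,130,.425),('vice front low',425,130,.3),('vice2',440,85,.45),('wall FL',187,312,.08),('wall FR',437,270,.08),('wall BL',168,140,.08),('wall BR',405,103,.08),('spool?',0,0,0)):
    P=onz(c,u,v,z); print(n,np.round(P,3), np.round(proj(s,P),0))
R=np.array([[0.4157,0,-.9095],[.9095,0,.4157],[0,-1,0]])
print('sc spool',onz(s,297,178,.028))
E
```

```text
board c1 [0.469 0.191 0.377] [270. 116.]
board c2 [0.517 0.162 0.377] [296. 112.]
board low [0.469 0.194 0.355] [270. 124.]
vice handle [ 0.611 -0.123  0.425] [443. 127.]
vice front low [ 0.637 -0.153  0.3  ] [450. 180.]
vice2 [ 0.68  -0.144  0.45 ] [476. 104.]
wall FL [0.271 0.363 0.08 ] [176. 222.]
wall FR [ 0.351 -0.221  0.08 ] [380. 353.]
wall BL [0.674 0.404 0.08 ] [282. 147.]
wall BR [ 0.75  -0.161  0.08 ] [456. 226.]
spool? [1.062 0.849 0.   ] [279.  82.]
sc spool [0.64470334 0.30750235 0.028     ]
```

```bash
python3 - <<'E'
from h import *
c=load('scene0')['frame'][40:240,170:480]; cv2.imwrite('pics/scz2.png',cv2.resize(c,None,fx=2.55,fy=2.55,interpolation=cv2.INTER_CUBIC))
c=load('top0')['frame'][60:260,120:500]; cv2.imwrite('pics/topz2.png',cv2.resize(c,None,fx=2.1,fy=2.1,interpolation=cv2.INTER_CUBIC))
E
```

```text
(no output)
```

View pics/scz2.png

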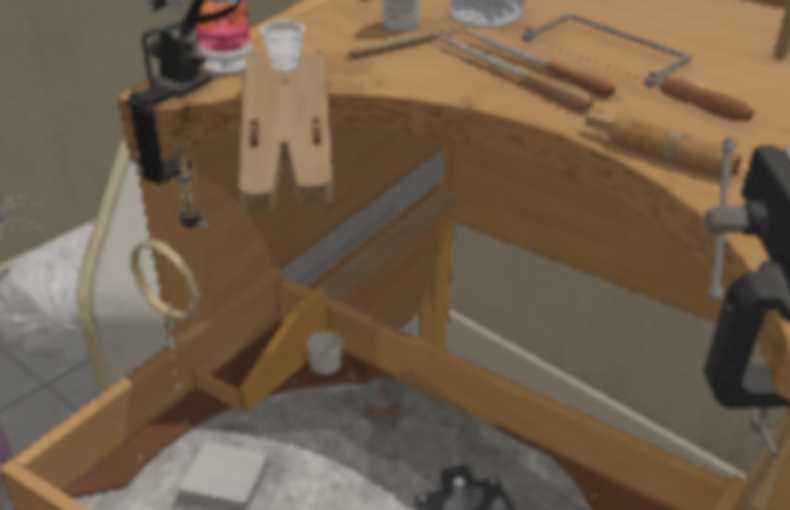

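View pics/topz2.png

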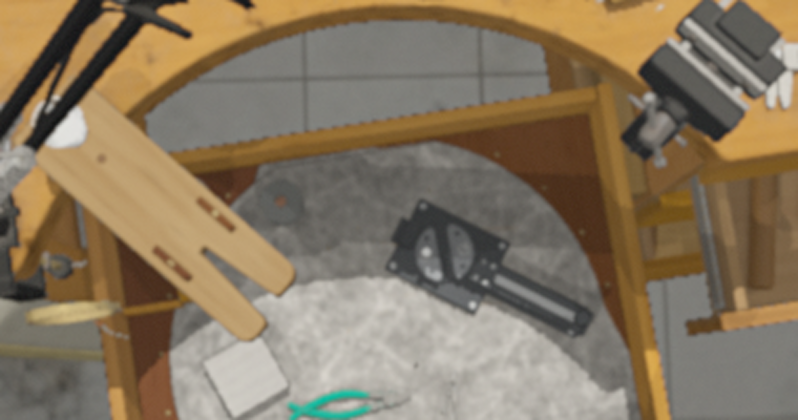

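```bash
cat >> h.py <<'E'
C=np.array([.5745,.016]); ANG=62.2
def st():
    s=manip.get_state(); R=s['tcp_rot']; p=s['tcp_pos']
    a=np.radians(ANG); e=np.array([np.cos(a),np.sin(a)]); n=np.array([-e[1],e[0]])
    d=p[:2]-C
    print('t%.2f'%s['clock'],'tcp',np.round(p*1000,1),'fix',np.round([d@e*1000,d@n*1000],1),'yaw%.2f'%np.degrees(np.arctan2(R[1,0],R[0,0])),'F',np.round(s['wrist_force'],1),'w',round(s['grip_width'],4),'tilt',np.round(R[2],4))
    return s
def go(x,y,z):
    s=manip.get_state(); R=s['tcp_rot']; d=R.T@(np.array([x,y,z])-s['tcp_pos'])*1000; print('delta tool mm',np.round(d,1),'len',round(np.linalg.norm(d),1))
def gofix(x,y,z):
    a=np.radians(ANG); e=np.array([np.cos(a),np.sin(a)]); n=np.array([-e[1],e[0]]); p=C+x*e/1000+y*n/1000; print(p); go(p[0],p[1],z/1000)
E
python3 -m handwheel '[[[0,3.2,0,-20,0,-18,0],[0,0,0,-26,0,-23.5,0],[0,0,0,-26,0,-23.5,0],[0,0,0,-26,0,-23.5,0],[0,0,0,-26,0,-23.5,0]]]' 20
python3 -m handwheel '[[[0,0,0,-26,0,-23.5,0],[0,0,0,-26,0,-23.5,0],[0,0,0,-8,0,-7,0]]]'
python3 -c "from h import *;st();go(.37,.15,.231)"
```

```text
clock: 0.65
tcp_pos: [0.3131, 0.428, 0.2308]
tcp_rot: [[0.466, -0.0, -0.885], [0.885, -0.001, 0.466], [-0.001, -1.0, 0.0]]
wrist_force: [0.5, 0.4, -0.6]
grip_width: 0.0122
clock: 0.95
tcp_pos: [0.3342, 0.3468, 0.2307]
tcp_rot: [[0.471, -0.001, -0.882], [0.882, -0.002, 0.471], [-0.002, -1.0, -0.001]]
wrist_force: [-0.7, 0.4, -0.3]
grip_width: -0.0001
t0.95 tcp [334.2 346.8 230.7] fix [180.5 366.8] yaw61.91 F [-0.7  0.4 -0.3] w -0.0001 tilt [-2.4e-03 -1.0e+00 -7.0e-04]
delta tool mm [-156.7    0.2 -124.2] len 200.0
```

```bash
python3 -m handwheel '[[[0,0,0,-31,0,-25,0],[0,0,0,-31,0,-25,0],[0,0,0,-31,0,-25,0],[0,0,0,-31,0,-25,0],[0,0,0,-31,0,-25,0]]]'
python3 -m handwheel '[[[0,0,0,-11,0,-37,0],[0,0,0,-11,0,-37,0],[0,0,0,-11,0,-37,0],[0,0,0,-11,0,-37,0],[0,0,0,-11,0,-37,0]]]'
python3 - <<'E'
from h import *
st();gofix(-50,-18,180)
snap('wrist','w1.png');snap('top','t1.png')
E
```

```text
clock: 1.45
tcp_pos: [0.3713, 0.1551, 0.2313]
tcp_rot: [[0.465, 0.0, -0.885], [0.885, 0.001, 0.465], [0.001, -1.0, -0.0]]
wrist_force: [0.1, 0.1, -0.4]
grip_width: -0.0001
clock: 1.95
tcp_pos: [0.5105, 0.0209, 0.2313]
tcp_rot: [[0.465, 0.001, -0.885], [0.885, 0.001, 0.465], [0.001, -1.0, -0.0]]
wrist_force: [0.8, 1.7, 1.2]
grip_width: -0.0002
t1.95 tcp [510.5  20.9 231.3] fix [-25.5  58.9] yaw62.31 F [0.8 1.7 1.2] w -0.0002 tilt [ 7.e-04 -1.e+00 -3.e-04]
[ 0.56710313 -0.03662401]
delta tool mm [-24.7  51.3 -76.9] len 95.7
```

View pics/w1.png

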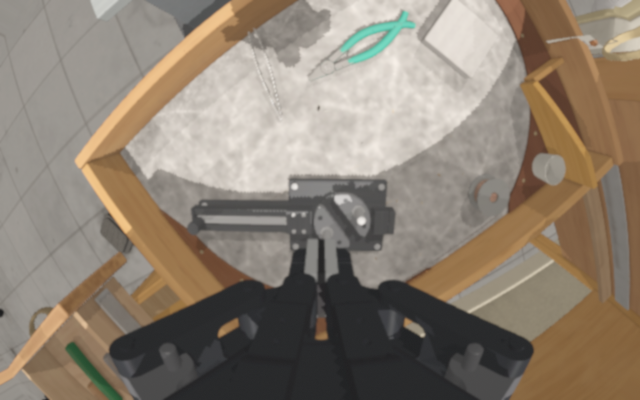

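View pics/t1.png

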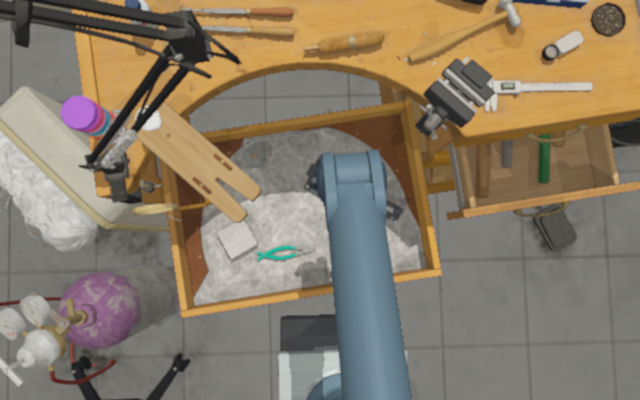

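```bash
cat >> h.py <<'E'
def wray(c,u,v):
    a=(u-c['cx'])/c['fx']; b=(v-c['cy'])/c['fy']; r=np.hypot(a,b)
    k=np.sin(r)/r if r>1e-9 else 1
    d=np.array(c['orientation'])@np.array([a*k,-b*k,-np.cos(r)]); return np.array(c['position']),d
def wonz(c,u,v,z):
    p,d=wray(c,u,v); return (p+d*(z-p[2])/d[2])
def wproj(c,P):
    q=np.array(c['orientation']).T@(np.array(P)-c['position']); x,y,z=q[0],-q[1],-q[2]; h=np.hypot(x,y); r=np.arctan2(h,z); return c['cx']+c['fx']*r*x/h, c['cy']+c['fy']*r*y/h
E
python3 - <<'E'
from h import *
c=load('w1')['frame'][165:285,180:405]; cv2.imwrite('pics/w1z.png',cv2.resize(c,None,fx=3.5,fy=3.5,interpolation=cv2.INTER_CUBIC))
E
```

```text
(no output)
```

View pics/w1z.png

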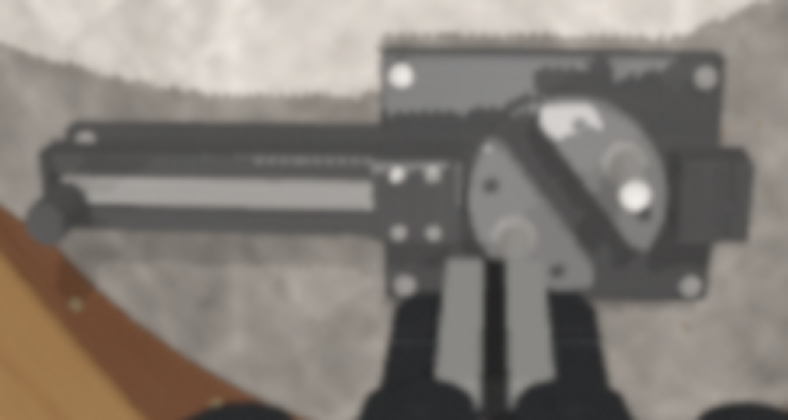

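```bash
python3 - <<'E'
from h import *
c=load('w1'); W=lambda u,v,z: wonz(c,180+u/3.5,165+v/3.5,z)
kn=W(48,216,.059);br=W(415,203,.0305);dc=W(568,195,.026);kp=W(714,195,.0305);pf=W(636,195,.058)
pc=W(624,162,.028); pn=W(515,237,.028)
scr=[W(401,76,.01),W(705,77,.01),W(404,286,.01),W(690,286,.01)]
for n in('kn','br','dc','kp','pf','pc','pn'): print(n,np.round(globals()[n],4))
print('scr',np.mean(scr,0))
for a,b in((kn,br),(br,kp),(br,dc),(kn,dc),(scr[0],scr[1]),(scr[2],scr[3]),(pn,pc)):
    d=(b-a)[:2]; print(np.degrees(np.arctan2(d[1],d[0])),np.linalg.norm(d))
# slot edges
for p,q in(((497,143),(603,285)),((540,128),(635,250))):
    d=(W(*p,.026)-W(*q,.026))[:2]; print('slot',np.degrees(np.arctan2(d[1],d[0])))
print((np.array(wproj(c,manip.get_state()['tcp_pos']))-[180,165])*3.5)
E
```

```text
kn [ 0.492  -0.1344  0.059 ]
br [ 0.5523 -0.0297  0.0305]
dc [0.5754 0.0169 0.026 ]
kp [0.5975 0.0617 0.0305]
pf [0.5738 0.0392 0.058 ]
pc [0.573  0.0392 0.028 ]
pn [ 0.58   -0.0059  0.028 ]
scr [0.57515259 0.01153849 0.01      ]
60.07011542762348 0.12075020776867589
63.70912884821617 0.10201836183356745
63.61255119228651 0.05207936839512285
61.13738170875024 0.17276003959373842
62.17097368433622 0.10604286879456748
61.94273962427157 0.10647612502042046
98.88239310986158 0.04567198068045456
slot -172.2926804626238
slot -170.46523145589055
[467.98814519 332.35446137]
```

```bash
python3 - <<'E'
from h import *
s=st(); print(s['joint_velocities'])
c=load('w1'); print(c['position'],s['tcp_rot'].T@(c['position']-s['tcp_pos']), s['tcp_rot'].T@c['orientation'])
c=load('wrist0'); print(c['position'],c['orientation'])
c=snap('wrist','w2.png'); print(c['position'],s['tcp_rot'].T@(c['position']-s['tcp_pos']),wproj(c,s['tcp_pos']))
f=c['frame'][165:285,180:405]; cv2.imwrite('pics/w2z.png',cv2.resize(f,None,fx=3.5,fy=3.5,interpolation=cv2.INTER_CUBIC))
E
```

```text
t2.05 tcp [512.7  16.6 231.8] fix [-28.3  54.9] yaw61.82 F [ 0.1 -0.9  0.8] w -0.0002 tilt [-0.0016 -1.     -0.0049]
[-1.90756345 -2.22698501 -3.86347295  3.19421723 -1.20398126  2.28052256
 -3.25485279]
[0.44865844 0.05424695 0.37310073] [ 0.00271955 -0.14164504  0.07360123] [[ 0.99996289 -0.00726711 -0.00462752]
 [-0.00241898  0.27869067 -0.96037787]
 [ 0.00826882  0.96035342  0.27866275]]
[0.2065374  0.62054962 0.37177459] [[ 0.41601744 -0.87241107 -0.2565705 ]
 [ 0.90935359  0.39838409  0.1198589 ]
 [-0.00235262 -0.2831767   0.95906487]]
[0.4507858  0.051046   0.37326396] [ 0.00090264 -0.14178896  0.07021353] (np.float64(319.11683066688346), np.float64(252.57420972065125))
```

View pics/w2z.png

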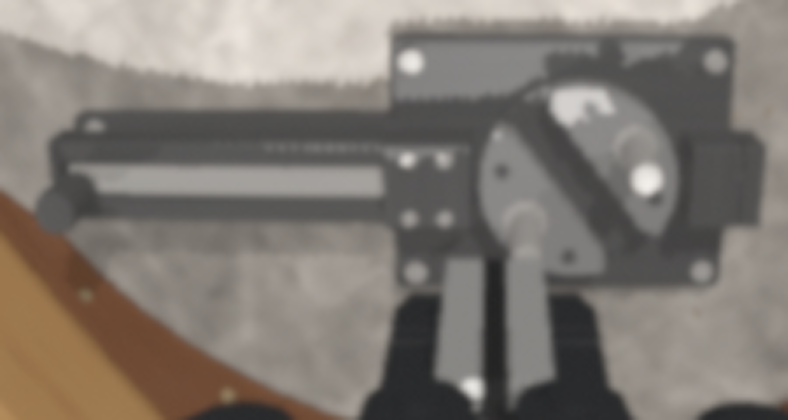

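```bash
python3 - <<'E'
from h import *
c=load('w2'); W=lambda u,v,z: wonz(c,180+u/3.5,165+v/3.5,z)
kn=W(57,208,.059);br=W(425,189,.0305);dc=W(580,180,.026);kp=W(726,181,.0305);pf=W(647,180,.058)
pc=W(635,147,.028); pn=W(524,221,.028)
scr=[W(411,62,.01),W(715,62,.01),W(415,271,.01),W(702,271,.01)]
for n in('kn','br','dc','kp','pf','pc','pn'): print(n,np.round(globals()[n],4))
print('scr',np.mean(scr,0),'pins mid',(pc+pn)/2)
for a,b in((kn,br),(br,kp),(br,dc),(kn,dc),(kn,kp),(scr[0],scr[1]),(scr[2],scr[3]),(pn,pc)):
    d=(b-a)[:2]; print(np.degrees(np.arctan2(d[1],d[0])),np.linalg.norm(d))
for p,q in(((505,128),(610,270)),((550,110),(650,240))):
    d=(W(*p,.026)-W(*q,.026))[:2]; print('slot',np.degrees(np.arctan2(d[1],d[0])))
st();gofix(-52,-18,150)
E
```

```text
kn [ 0.4928 -0.1352  0.059 ]
br [ 0.5521 -0.03    0.0305]
dc [0.5756 0.0172 0.026 ]
kp [0.5983 0.0616 0.0305]
pf [0.5741 0.0388 0.058 ]
pc [0.5732 0.0391 0.028 ]
pn [ 0.5791 -0.0063  0.028 ]
scr [0.57504519 0.01167934 0.01      ] pins mid [0.57615357 0.01640725 0.028     ]
60.59522217729667 0.12080879984065288
63.25994353594628 0.10257540048163995
63.55376584627608 0.05267153096164197
61.493376332018975 0.17343143521285806
61.81881144398699 0.22332420771705697
61.95519553871984 0.10591525799817049
61.48088948250377 0.10661033154134524
97.47744635353368 0.04582794555238096
slot -172.8180743604762
slot -171.01190049322489
t2.10 tcp [510.8  19.2 231.3] fix [-26.9  57.8] yaw61.98 F [-0.1  1.1 -0.9] w 0.0 tilt [-0.0012 -1.     -0.0014]
[ 0.56617035 -0.03839317]
delta tool mm [-24.7  81.4 -75.8] len 114.0
```

```bash
sed -i 's/^C=.*/C=np.array([.5753,.0167]); ANG=62.0/' h.py
python3 -m handwheel '[[[0,0,0,-8,15,-26,0],[0,0,0,-8,15,-26,0],[0,0,0,-8,15,-24,0],[0,0,0,0,15,0,0],[0,0,0,0,0,0,0]]]'
python3 -c "
from h import *
st();gofix(-52,-18,40)"
```

```text
clock: 2.6
tcp_pos: [0.5628, -0.0338, 0.1685]
tcp_rot: [[0.465, -0.007, -0.885], [0.885, 0.0, 0.465], [-0.003, -1.0, 0.006]]
wrist_force: [-1.6, 1.4, -0.5]
grip_width: -0.0003
t2.60 tcp [562.8 -33.8 168.5] fix [-50.4 -12.6] yaw62.30 F [-1.6  1.4 -0.5] w -0.0003 tilt [-0.0026 -1.      0.006 ]
[ 0.56678054 -0.03766376]
delta tool mm [ -1.2 128.4  -6.1] len 128.6
```

```bash

python3 -m handwheel '[[[0,0,0,-1,30,-5,0],[0,0,0,0,30,0,0],[0,0,0,0,30,0,0],[0,0,0,0,20,0,0],[0,0,0,0,0,0,0]]]'
python3 -m handwheel '[[[0,0,0,0,0,0,0],[0,0,0,0,0,0,0]]]'
python3 -c "
from h import *
st();gofix(-52,-18,40)
c=snap('wrist','w3.png');c=snap('scene','s3.png');st()"
```

```text
clock: 3.1
tcp_pos: [0.5658, -0.0357, 0.0587]
tcp_rot: [[0.463, -0.007, -0.886], [0.886, 0.002, 0.463], [-0.002, -1.0, 0.007]]
wrist_force: [-1.1, 0.2, -0.2]
grip_width: -0.0
clock: 3.3
tcp_pos: [0.5707, -0.0378, 0.0631]
tcp_rot: [[0.465, 0.003, -0.885], [0.885, 0.001, 0.465], [0.002, -1.0, -0.002]]
wrist_force: [0.6, 0.1, 0.2]
grip_width: 0.0002
t3.30 tcp [570.7 -37.8  63.1] fix [-50.3 -21.5] yaw62.29 F [0.6 0.1 0.2] w 0.0002 tilt [ 0.0023 -1.     -0.0023]
[ 0.56678054 -0.03766376]
delta tool mm [-1.8 23.1  3.5] len 23.4
t3.40 tcp [570.7 -38.2  63.1] fix [-50.6 -21.8] yaw62.26 F [-0.2 -0.3  0.2] w 0.0006 tilt [ 0.0022 -1.     -0.0025]
```

View pics/w3.png

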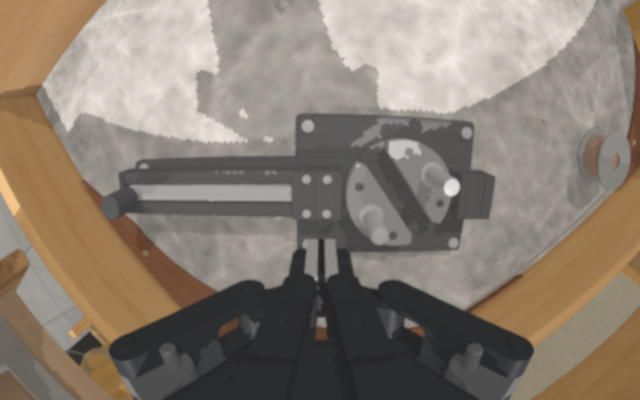

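View pics/s3.png

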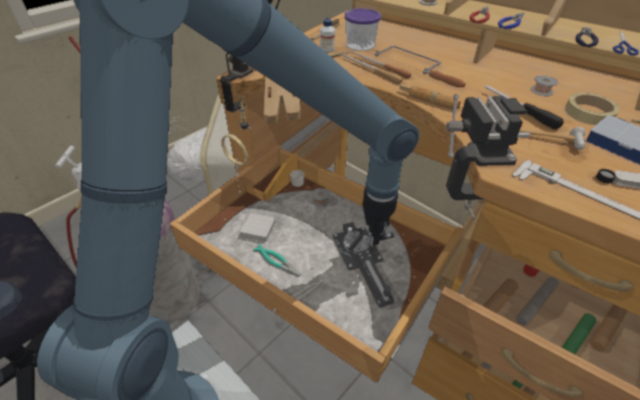

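```bash

python3 -m handwheel '[[[0,0,0,-1,12,2,0],[0,0,0,0,11,1.5,0],[0,0,0,0,0,0,0],[0,0,0,0,0,0,0]]]'
python3 -c "
from h import *
c=load('w3')
p=wonz(c,379.5,236,.058)
a=np.radians(ANG);e=np.array([np.cos(a),np.sin(a)]);n=np.array([-e[1],e[0]])
print(p,(p[:2]-C)@e,(p[:2]-C)@n)
p=wonz(c,452,187,.058);print(p,(p[:2]-C)@e,(p[:2]-C)@n)
st();gofix(-52,-18,40)
c=snap('wrist','w4.png')"
```

```text
clock: 3.8
tcp_pos: [0.5649, -0.0379, 0.0373]
tcp_rot: [[0.466, -0.002, -0.885], [0.885, -0.0, 0.466], [-0.001, -1.0, 0.002]]
wrist_force: [-0.3, 0.6, 0.2]
grip_width: 0.0002
[ 0.57934597 -0.0067934   0.058     ] -0.01884397086290576 -0.01460185797947017
[0.57329228 0.03893427 0.058     ] 0.018689127265085547 0.012211066849390646
t3.80 tcp [564.9 -37.9  37.3] fix [-53.1 -16.5] yaw62.23 F [-0.3  0.6  0.2] w 0.0002 tilt [-0.0011 -1.      0.0017]
[ 0.56678054 -0.03766376]
delta tool mm [ 1.1 -2.7 -1.5] len 3.3
```

View pics/w4.png

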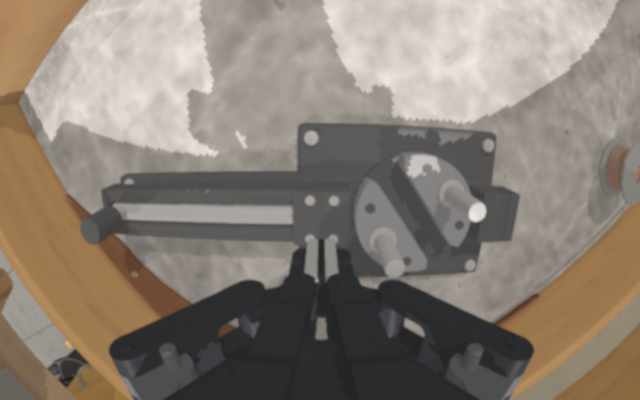

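```bash

python3 -m handwheel '[[[0,0,0,6,0,-1,0],[0,0,0,6,0,-1,0],[0,0,0,4,0,0,0],[0,0,0,4,0,0,0],[0,0,0,3,0,0,0]]]'
python3 -m handwheel '[[[0,0,0,3,0,0,0],[0,0,0,3,0,0,0],[0,0,0,3,0,0,0],[0,0,0,0,0,0,0]]]'
python3 -c "
from h import *
st()
c=snap('wrist','w5.png')"
```

```text
clock: 4.35
tcp_pos: [0.5784, -0.0253, 0.0388]
tcp_rot: [[0.469, 0.001, -0.883], [0.883, -0.009, 0.469], [-0.007, -1.0, -0.005]]
wrist_force: [0.1, -11.8, -1.0]
grip_width: 0.0001
clock: 4.75
tcp_pos: [0.5857, -0.0227, 0.0393]
tcp_rot: [[0.472, 0.009, -0.881], [0.881, -0.015, 0.472], [-0.009, -1.0, -0.015]]
wrist_force: [5.9, -16.4, -5.2]
grip_width: 0.0002
t4.75 tcp [585.7 -22.7  39.3] fix [-29.9 -27.6] yaw61.81 F [  5.9 -16.4  -5.2] w 0.0002 tilt [-0.0088 -0.9999 -0.0148]
```

View pics/w5.png

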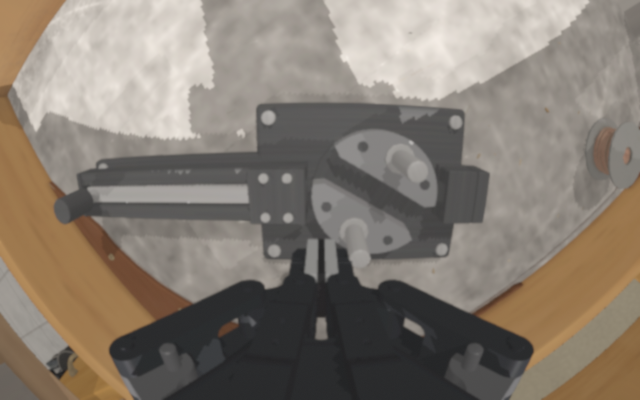

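```bash

python3 -m handwheel '[[[0,0,0,0,0,0,0],[0,0,0,0,0,0,0],[0,0,0,0,0,0,0]]]'
python3 -c "
from h import *
st()
c=snap('wrist','w6.png')
f=c['frame'][90:290,230:500]; cv2.imwrite('pics/w6z.png',cv2.resize(f,None,fx=2.9,fy=2.9,interpolation=cv2.INTER_CUBIC))
"
```

```text
clock: 5.1
tcp_pos: [0.5858, -0.0226, 0.0392]
tcp_rot: [[0.473, 0.009, -0.881], [0.881, -0.014, 0.472], [-0.008, -1.0, -0.015]]
wrist_force: [4.9, -16.1, -5.0]
grip_width: -0.0
t5.10 tcp [585.8 -22.6  39.2] fix [-29.8 -27.7] yaw61.80 F [  4.9 -16.1  -5. ] w -0.0 tilt [-0.0084 -0.9999 -0.015 ]
```

View pics/w6z.png

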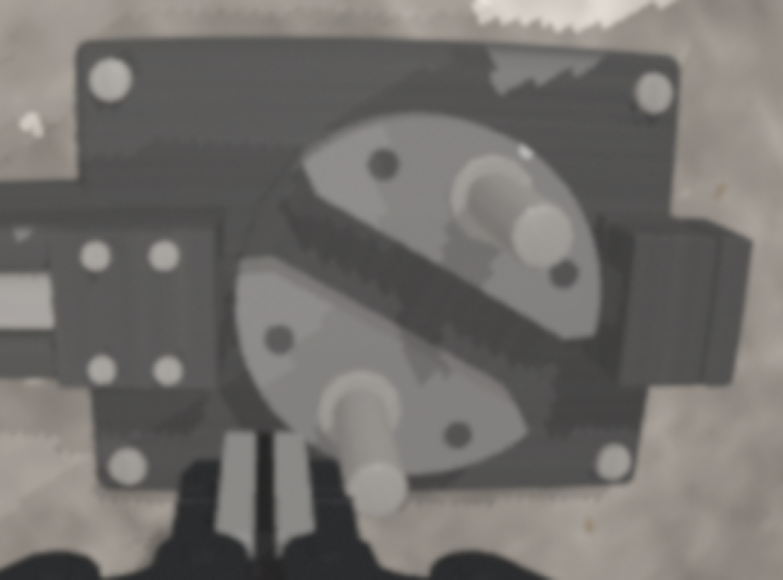

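```bash

python3 -m handwheel '[[[0,0,0,-8,0,0,0],[0,0,0,-8,0,0,0],[0,0,0,0,0,0,0],[0,0,0,0,0,0,0]]]'
python3 -c "
from h import *
st();gofix(-33,-19,39)"
```

```text
clock: 5.55
tcp_pos: [0.5749, -0.0232, 0.0382]
tcp_rot: [[0.465, -0.0, -0.885], [0.885, 0.001, 0.465], [0.001, -1.0, 0.001]]
wrist_force: [0.7, -0.5, -1.0]
grip_width: 0.0001
t5.55 tcp [574.9 -23.2  38.2] fix [-35.4 -18.4] yaw62.31 F [ 0.7 -0.5 -1. ] w 0.0001 tilt [ 1.1e-03 -1.0e+00  9.0e-04]
[ 0.57658344 -0.02135723]
delta tool mm [ 2.4 -0.8 -0.6] len 2.6
```

```bash

python3 -m handwheel '[[[0,0,0,3,0,-0.5,0],[0,0,0,3,0,-1,0],[0,0,0,3,0,-1,0],[0,0,0,3,0,-0.5,0],[0,0,0,2,0,-0.5,0]]]'
python3 -m handwheel '[[[0,0,0,2,0,0,0],[0,0,0,0,0,0,0],[0,0,0,0,0,0,0]]]'
python3 -c "
from h import *
st()
c=snap('wrist','w7.png')
f=c['frame'][90:290,200:470]; cv2.imwrite('pics/w7z.png',cv2.resize(f,None,fx=2.9,fy=2.9,interpolation=cv2.INTER_CUBIC))
"
```

```text
clock: 6.05
tcp_pos: [0.585, -0.0151, 0.0383]
tcp_rot: [[0.467, 0.001, -0.884], [0.884, -0.002, 0.467], [-0.001, -1.0, -0.001]]
wrist_force: [-0.4, -4.0, -0.1]
grip_width: -0.0
clock: 6.35
tcp_pos: [0.5862, -0.0122, 0.0385]
tcp_rot: [[0.466, 0.001, -0.885], [0.885, -0.0, 0.466], [0.0, -1.0, -0.001]]
wrist_force: [1.0, -3.7, 0.1]
grip_width: -0.0
t6.35 tcp [586.2 -12.2  38.5] fix [-20.5 -23.2] yaw62.22 F [ 1.  -3.7  0.1] w -0.0 tilt [ 4.e-04 -1.e+00 -1.e-03]
```

View pics/w7z.png

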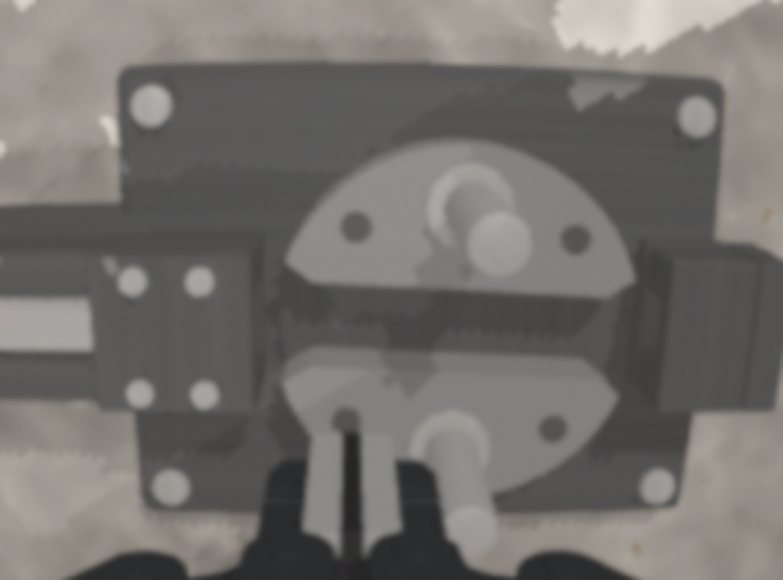

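```bash
python3 - <<'E'
from h import *
c=load('w7'); W=lambda u,v,z: wonz(c,200+u/2.9,90+v/2.9,z)
def A(p,q,z):
    d=(W(*q,z)-W(*p,z))[:2]; return np.degrees(np.arctan2(d[1],d[0]))
print('base',A((152,105),(697,117),.01),A((170,488),(657,488),.01))
print('slot top',A((325,284),(600,298),.026),'low',A((315,347),(585,358),.026))
pa=W(471,203,.028);pb=W(452,443,.028)
d=(pa-pb)[:2];print('pins',np.degrees(np.arctan2(d[1],d[0]))-90,np.linalg.norm(d),(pa+pb)/2)
E
```

```text
base 61.680295284822414 61.58958385062476
slot top 59.35382406244849 low 59.56933268659806
pins 59.88489981829244 0.0450389736083385 [0.57535443 0.01681412 0.028     ]
```

```bash
python3 -m handwheel '[[[0,0,0,1,0,0,0],[0,0,0,0.5,0,0,0],[0,0,0,0,0,0,0]]]'
python3 - <<'E'
from h import *
st()
c=snap('wrist','w8.png')
f=c['frame'][90:290,200:470]; cv2.imwrite('pics/w8z.png',cv2.resize(f,None,fx=2.9,fy=2.9,interpolation=cv2.INTER_CUBIC))
c=load('top0')
for n,u,v,z in (('drawer',450,150,.195),('drawer front',462,215,.195),('drawer front low',462,215,.1),('wall in top',426,200,.09),('wall out',433,200,.09),('wall in bottom',408,200,0)):
    print(n,np.round(onz(c,u,v,z),3),np.round(proj(load('scene0'),onz(c,u,v,z))))
f=c['frame'][120:300,380:500]; cv2.imwrite('pics/tz3.png',cv2.resize(f,None,fx=3.3,fy=3.3,interpolation=cv2.INTER_CUBIC))
f=load('scene0')['frame'][200:400,360:520]; cv2.imwrite('pics/sz3.png',cv2.resize(f,None,fx=2.9,fy=2.9,interpolation=cv2.INTER_CUBIC))
E
```

```text
clock: 6.7
tcp_pos: [0.5865, -0.0105, 0.0384]
tcp_rot: [[0.466, 0.0, -0.885], [0.885, 0.0, 0.466], [0.001, -1.0, -0.0]]
wrist_force: [0.5, -2.4, -0.1]
grip_width: 0.0
t6.70 tcp [586.5 -10.5  38.4] fix [-18.7 -22.6] yaw62.25 F [ 0.5 -2.4 -0.1] w 0.0 tilt [ 5.e-04 -1.e+00 -1.e-04]
drawer [ 0.615 -0.23   0.195] [466. 240.]
drawer front [ 0.474 -0.25   0.195] [439. 288.]
drawer front low [ 0.478 -0.279  0.1  ] [443. 323.]
wall in top [ 0.516 -0.199  0.09 ] [418. 290.]
wall out [ 0.515 -0.216  0.09 ] [425. 295.]
wall in bottom [ 0.523 -0.175  0.   ] [405. 304.]
```

View pics/w8z.png

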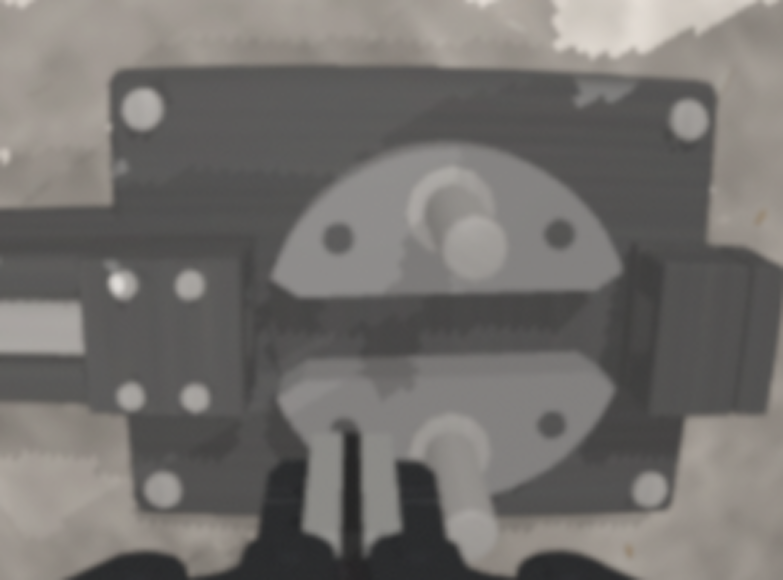

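View pics/tz3.png

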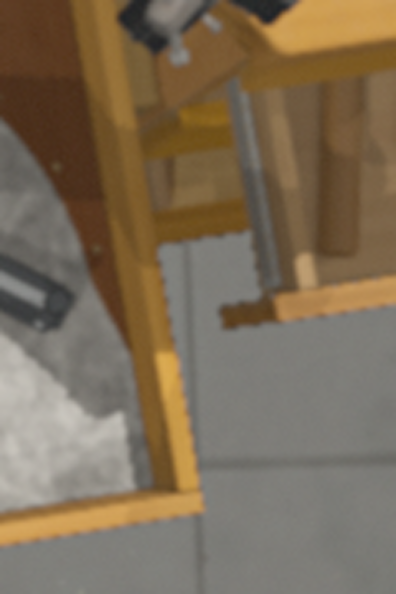

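View pics/sz3.png

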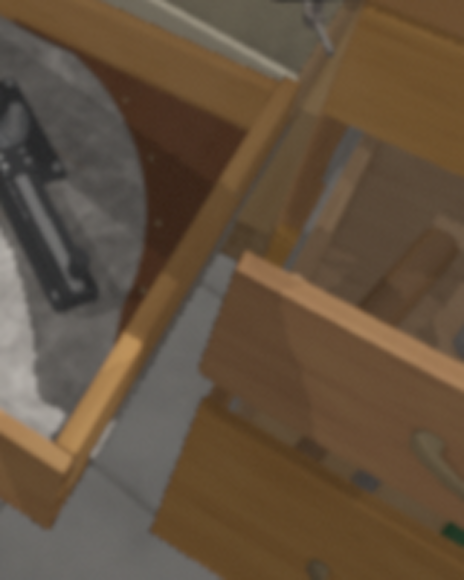

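```bash
python3 - <<'E'
from h import *
c=load('top0');s=load('scene0')
print('corner',tri(c,(439,268),s,(384,360)))
print('corner outer',tri(c,(441,274.5),s,(381,362)))
print('drawer',tri(c,(447,215.5),s,(443.4,288)))
c=load('w8'); W=lambda u,v,z: wonz(c,200+u/2.9,90+v/2.9,z)
def A(p,q,z):
    d=(W(*q,z)-W(*p,z))[:2]; return np.degrees(np.arctan2(d[1],d[0]))
print('base',A((142,109),(689,120),.01),A((162,490),(650,490),.01))
print('slot top',A((305,297),(595,291),.026),'low',A((315,360),(580,352),.026))
pa=W(451,206,.028);pb=W(451,444,.028)
d=(pa-pb)[:2];print('pins',np.degrees(np.arctan2(d[1],d[0]))-90,np.linalg.norm(d),(pa+pb)/2)
gofix(-30,-22.6,38.4)
E
```

```text
corner [ 0.35471504 -0.23125617  0.05959517]
corner outer [ 0.34067085 -0.23186263  0.07446451]
drawer [ 0.48413599 -0.23902405  0.17226483]
base 61.714655946503456 61.678692736867355
slot top 63.54729280156487 low 63.83960419672228
pins 64.10072736834721 0.044645552893055974 [0.57511118 0.01684606 0.028     ]
[ 0.58117047 -0.02039849]
delta tool mm [-11.3  -0.   -0.1] len 11.3
```

```bash

python3 -m handwheel '[[[0,0,0,-6,0,0,0],[0,0,0,-6,0,0,0],[0,0,0,0,-30,0,0],[0,0,0,0,-32,0,0],[0,0,0,-10,-30,0,0]]]'
python3 -m handwheel '[[[0,0,0,-38,0,5,0],[0,0,0,-38,0,6,0],[0,0,0,-38,0,6,0],[0,0,0,-36,0,6,0],[0,0,0,-12,0,0,0]]]'
python3 -m handwheel '[[[0,0,0,0,0,0,0],[0,0,0,0,0,0,0],[0,0,0,0,0,0,0]]]'
python3 -c "
from h import *
st();gofix(-204,0,45)
c=snap('wrist','w9.png');snap('scene','s9.png');snap('top','t9.png')"
```

```text
clock: 7.25
tcp_pos: [0.5758, -0.0277, 0.1309]
tcp_rot: [[0.463, -0.001, -0.886], [0.886, 0.002, 0.463], [0.001, -1.0, 0.002]]
wrist_force: [1.0, -0.2, -0.0]
grip_width: 0.0001
clock: 7.75
tcp_pos: [0.4762, -0.1658, 0.1299]
tcp_rot: [[0.471, -0.003, -0.882], [0.882, 0.001, 0.471], [-0.0, -1.0, 0.003]]
wrist_force: [0.1, 1.0, -0.1]
grip_width: -0.0003
clock: 8.05
tcp_pos: [0.4816, -0.1608, 0.1303]
tcp_rot: [[0.463, 0.0, -0.887], [0.887, 0.001, 0.463], [0.001, -1.0, -0.0]]
wrist_force: [1.2, -0.2, -0.4]
grip_width: 0.0003
t8.05 tcp [ 481.6 -160.8  130.3] fix [-200.7   -0.6] yaw62.45 F [ 1.2 -0.2 -0.4] w 0.0003 tilt [ 9.e-04 -1.e+00 -1.e-04]
[ 0.4795278  -0.16342131]
delta tool mm [-3.4 85.3  0.6] len 85.3
```

View pics/w9.png

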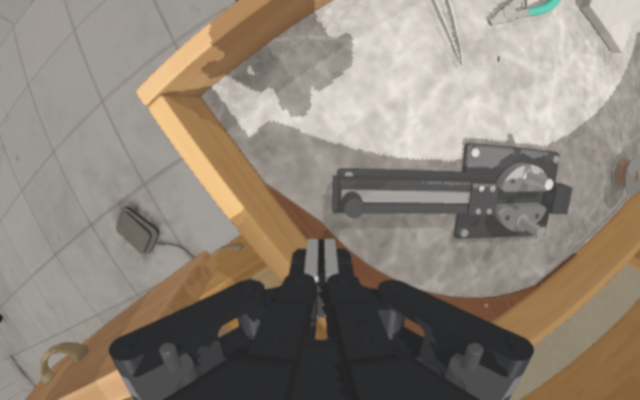

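View pics/s9.png

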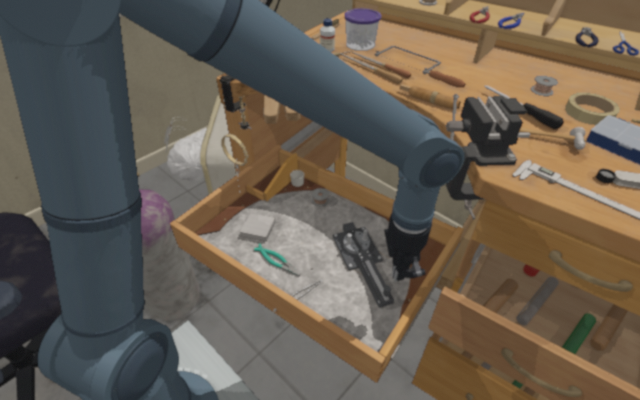

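View pics/t9.png

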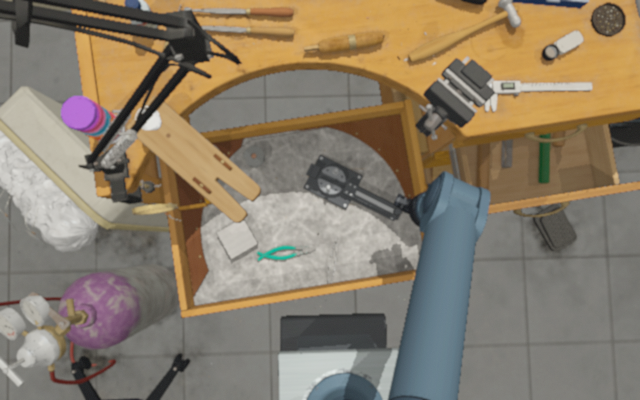

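```bash
python3 - <<'E'
from h import *
c=load('w9'); a=np.radians(ANG);e=np.array([np.cos(a),np.sin(a)]);n=np.array([-e[1],e[0]])
F=lambda p:np.round([(p[:2]-C)@e*1000,(p[:2]-C)@n*1000],1)
print('knob',F(wonz(c,352,205,.059)),'bridge',F(wonz(c,483.5,200,.0305)),'far pin',F(wonz(c,548,184.5,.058)))
f=c['frame'][130:270,300:580]; cv2.imwrite('pics/w9z.png',cv2.resize(f,None,fx=2.8,fy=2.8,interpolation=cv2.INTER_CUBIC))
E
```

```text
knob [-177.2    2.4] bridge [-53.6  -1.5] far pin [-1.8 21.1]
```

View pics/w9z.png

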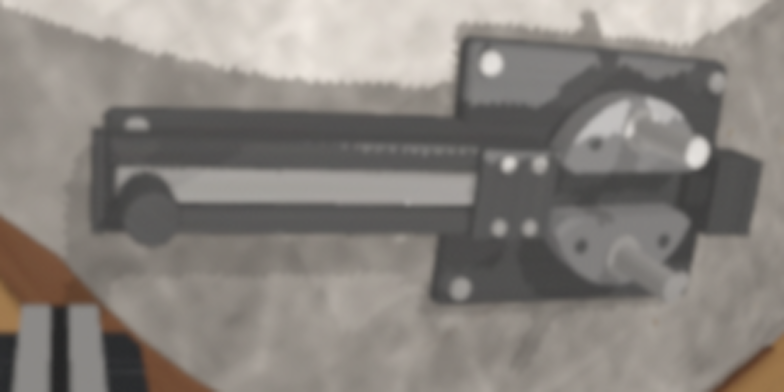

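```bash

python3 -m handwheel '[[[0,0,0,-5,20,1,0],[0,0,0,0,20,0,0],[0,0,0,0,15,0,0],[0,0,0,0,0,0,0],[0,0,0,0,0,0,0]]]'
python3 -c "
from h import *
st();gofix(-206,0,45)
c=snap('wrist','w10.png')"
```

```text
clock: 8.7
tcp_pos: [0.4771, -0.1667, 0.0752]
tcp_rot: [[0.465, -0.001, -0.885], [0.885, -0.0, 0.465], [-0.0, -1.0, 0.0]]
wrist_force: [0.4, 0.3, 0.5]
grip_width: 0.0001
t8.70 tcp [ 477.1 -166.7   75.2] fix [-208.     0.6] yaw62.27 F [0.4 0.3 0.5] w 0.0001 tilt [-5.e-04 -1.e+00  5.e-04]
[ 0.47858886 -0.1651872 ]
delta tool mm [ 2.  30.2 -0.6] len 30.2
```

View pics/w10.png

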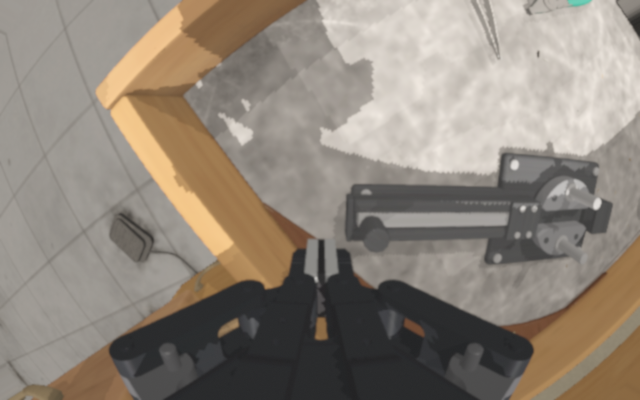

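```bash

python3 -m handwheel '[[[0,0,0,2,15,-0.5,0],[0,0,0,0,14,0,0],[0,0,0,0,0,0,0],[0,0,0,0,0,0,0],[0,0,0,0,0,0,0]]]'
python3 -c "
from h import *
c=load('w10'); a=np.radians(ANG);e=np.array([np.cos(a),np.sin(a)]);n=np.array([-e[1],e[0]])
F=lambda p:np.round([(p[:2]-C)@e*1000,(p[:2]-C)@n*1000],1)
print('knob',F(wonz(c,376,236,.059)))
st();gofix(-206,0,45)
c=snap('wrist','w11.png')"
```

```text
clock: 9.25
tcp_pos: [0.4784, -0.1656, 0.0463]
tcp_rot: [[0.466, 0.0, -0.885], [0.885, -0.0, 0.466], [-0.0, -1.0, -0.0]]
wrist_force: [0.8, -0.6, 0.5]
grip_width: 0.0
knob [-176.3    2.7]
t9.25 tcp [ 478.4 -165.6   46.3] fix [-206.4   -0. ] yaw62.22 F [ 0.8 -0.6  0.5] w 0.0 tilt [-1.e-04 -1.e+00 -1.e-04]
[ 0.47858886 -0.1651872 ]
delta tool mm [0.4 1.3 0. ] len 1.4
```

View pics/w11.png

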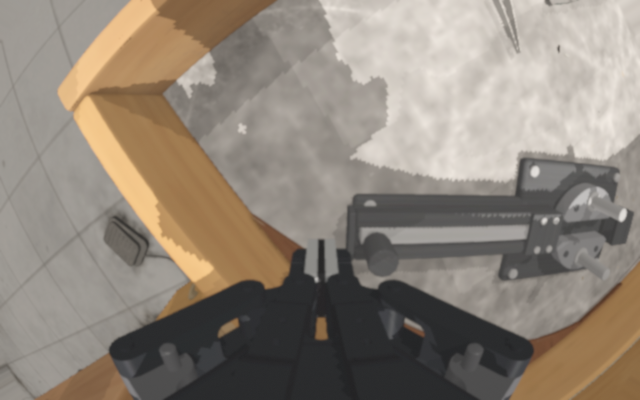

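```bash

python3 -m handwheel '[[[0,0,0,4,3,1,0],[0,0,0,5,0,0,0],[0,0,0,5,0,0,0],[0,0,0,5,0,0,0],[0,0,0,5,0,0,0]]]'
python3 -m handwheel '[[[0,0,0,6,0,0,0],[0,0,0,6,0,0,0],[0,0,0,6,0,0,0],[0,0,0,6,0,0,0],[0,0,0,0,0,0,0]]]'
python3 -c "
from h import *
st();gofix(-94,0,43)
c=snap('wrist','w12.png')"
```

```text
clock: 9.8
tcp_pos: [0.4889, -0.1431, 0.0433]
tcp_rot: [[0.466, -0.0, -0.885], [0.885, -0.0, 0.466], [-0.0, -1.0, 0.0]]
wrist_force: [0.1, -0.3, -0.6]
grip_width: 0.0003
clock: 10.3
tcp_pos: [0.5007, -0.121, 0.0433]
tcp_rot: [[0.464, 0.001, -0.886], [0.886, 0.001, 0.464], [0.001, -1.0, -0.0]]
wrist_force: [-0.1, -0.1, -0.3]
grip_width: -0.0001
t10.30 tcp [ 500.7 -121.    43.3] fix [-156.7    1.2] yaw62.34 F [-0.1 -0.1 -0.3] w -0.0001 tilt [ 8.e-04 -1.e+00 -2.e-04]
[ 0.53116967 -0.06629707]
delta tool mm [62.6  0.4 -1.6] len 62.7
```

View pics/w12.png

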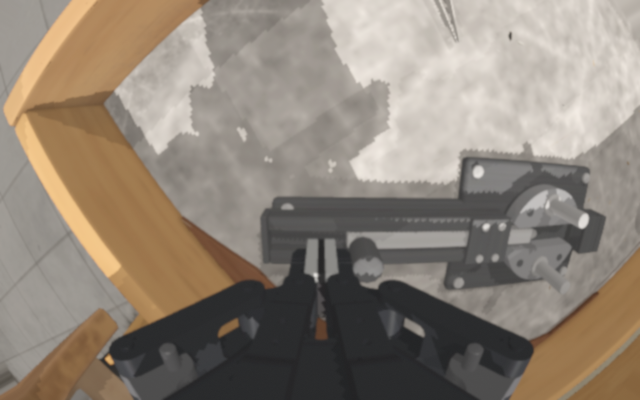

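```bash

python3 -m handwheel '[[[0,0,0,5,0,0,0],[0,0,0,6,0,0,0],[0,0,0,6,0,0,0],[0,0,0,6,0,0,0],[0,0,0,6,0,0,0]]]'
python3 -m handwheel '[[[0,0,0,5,0,0,0],[0,0,0,5,0,0,0],[0,0,0,5,0,0,0],[0,0,0,4,0,0,0],[0,0,0,4,0,0,0]]]'
python3 -c "
from h import *
st();gofix(-94,0,43)
c=snap('wrist','w13.png')"
```

```text
clock: 10.85
tcp_pos: [0.5136, -0.0964, 0.0433]
tcp_rot: [[0.466, 0.0, -0.885], [0.885, -0.0, 0.466], [-0.0, -1.0, -0.0]]
wrist_force: [-1.0, -0.8, 0.5]
grip_width: -0.0001
clock: 11.35
tcp_pos: [0.5242, -0.0763, 0.0433]
tcp_rot: [[0.466, -0.0, -0.885], [0.885, -0.0, 0.466], [-0.0, -1.0, -0.0]]
wrist_force: [-0.7, -1.7, 1.7]
grip_width: 0.0001
t11.35 tcp [524.2 -76.3  43.3] fix [-106.1    1.5] yaw62.23 F [-0.7 -1.7  1.7] w 0.0001 tilt [-2.e-04 -1.e+00 -0.e+00]
[ 0.53116967 -0.06629707]
delta tool mm [12.1  0.3 -1.5] len 12.2
```

View pics/w13.png

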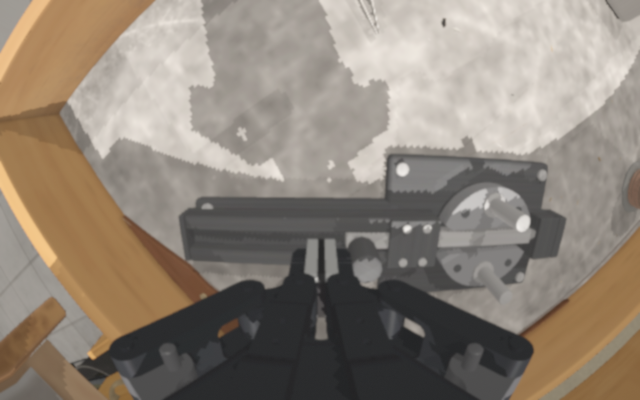

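Bar is through the slot with its nose about at the keeper (pixel ~535,235). I'll push on to the stop.

```bash

python3 -m handwheel '[[[0,0,0,4,0,0,0],[0,0,0,4,0,0,0],[0,0,0,3,0,0,0],[0,0,0,2,0,0,0],[0,0,0,0,0,0,0]]]'
python3 -c "
from h import *
st()"
python3 -m handwheel '[[[0,0,0,2,0,0,0],[0,0,0,2,0,0,0],[0,0,0,0,0,0,0]]]'
python3 -c "
from h import *
st()
c=snap('wrist','w14.png')"
```

```text
clock: 11.9
tcp_pos: [0.5301, -0.065, 0.0432]
tcp_rot: [[0.466, -0.0, -0.885], [0.885, -0.0, 0.466], [-0.0, -1.0, 0.0]]
wrist_force: [-0.2, -1.7, 0.9]
grip_width: -0.0001
t11.90 tcp [530.1 -65.   43.2] fix [-93.4   1.6] yaw62.24 F [-0.2 -1.7  0.9] w -0.0001 tilt [-4.e-04 -1.e+00  1.e-04]
clock: 12.2
tcp_pos: [0.5302, -0.0646, 0.0432]
tcp_rot: [[0.468, -0.003, -0.884], [0.884, -0.003, 0.468], [-0.004, -1.0, 0.001]]
wrist_force: [-3.7, -6.2, 3.2]
grip_width: 0.0
t12.20 tcp [530.2 -64.6  43.2] fix [-93.    1.6] yaw62.10 F [-3.7 -6.2  3.2] w 0.0 tilt [-0.0041 -1.      0.001 ]
```

View pics/w14.png

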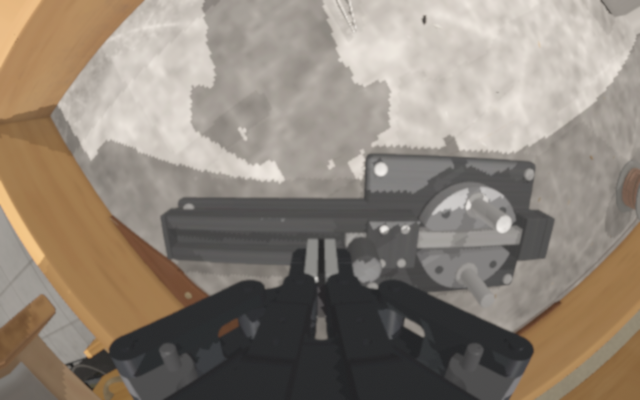

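```bash

python3 -m handwheel '[[[0,0,0,3,0,0,0],[0,0,0,3,0,0,0],[0,0,0,0,0,0,0],[0,0,0,0,0,0,0]]]'
python3 -c "
from h import *
st()"
python3 -m handwheel '[[[0,0,0,-6,0,0,0],[0,0,0,-8,0,0,0],[0,0,0,-12,0,0,0],[0,0,0,0,-30,0,0],[0,0,0,0,-40,0,0]]]'
python3 -m handwheel '[[[0,0,0,0,-40,0,0],[0,0,0,0,-20,0,0],[0,0,0,0,0,0,0],[0,0,0,0,0,0,0]]]'
python3 -c "
from h import *
st()
c=snap('wrist','w15.png');t=snap('scene','s15.png')
f=c['frame'][130:290,220:500]; cv2.imwrite('pics/w15z.png',cv2.resize(f,None,fx=2.8,fy=2.8,interpolation=cv2.INTER_CUBIC))"
```

```text
clock: 12.65
tcp_pos: [0.5305, -0.0643, 0.0432]
tcp_rot: [[0.471, -0.007, -0.882], [0.882, -0.008, 0.471], [-0.01, -1.0, 0.002]]
wrist_force: [-7.7, -12.1, 7.0]
grip_width: 0.0001
t12.65 tcp [530.5 -64.3  43.2] fix [-92.5   1.5] yaw61.90 F [ -7.7 -12.1   7. ] w 0.0001 tilt [-0.0098 -0.9999  0.0022]
clock: 13.15
tcp_pos: [0.5202, -0.0785, 0.1119]
tcp_rot: [[0.466, -0.006, -0.885], [0.885, 0.0, 0.466], [-0.002, -1.0, 0.005]]
wrist_force: [1.3, 1.4, -0.1]
grip_width: -0.0
clock: 13.55
tcp_pos: [0.5228, -0.0783, 0.1733]
tcp_rot: [[0.465, 0.001, -0.885], [0.885, 0.001, 0.465], [0.001, -1.0, -0.0]]
wrist_force: [0.2, -0.2, -1.3]
grip_width: -0.0003
t13.55 tcp [522.8 -78.3 173.3] fix [-108.5    1.8] yaw62.30 F [ 0.2 -0.2 -1.3] w -0.0003 tilt [ 1.5e-03 -1.0e+00 -2.0e-04]
```

View pics/w15.png

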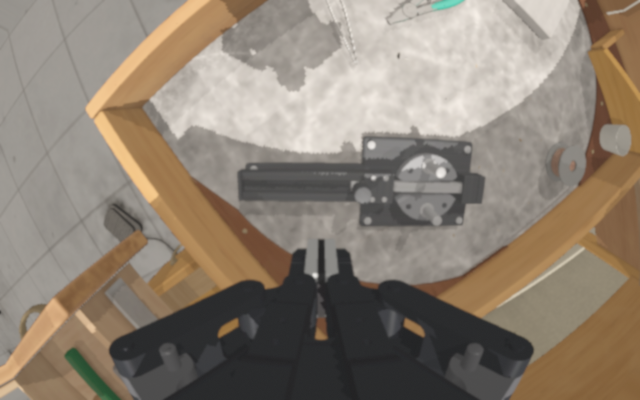

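View pics/w15z.png

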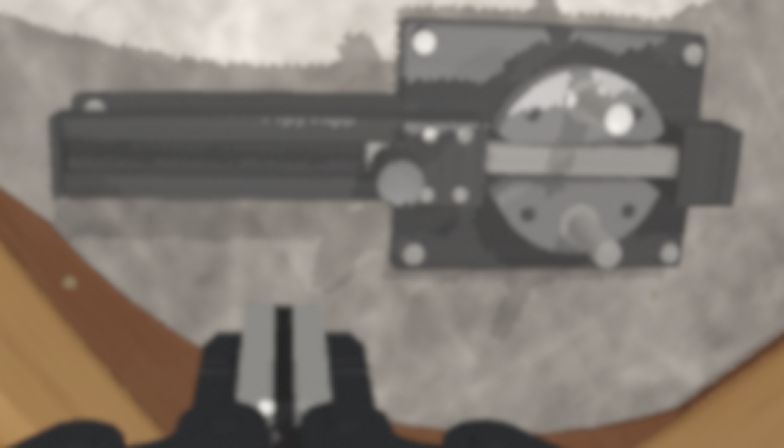

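```bash
python3 - <<'E'
from h import *
c=load('w15'); a=np.radians(ANG);e=np.array([np.cos(a),np.sin(a)]);n=np.array([-e[1],e[0]])
F=lambda u,v,z:np.round([(wonz(c,220+u/2.8,130+v/2.8,z)[:2]-C)@e*1000,(wonz(c,220+u/2.8,130+v/2.8,z)[:2]-C)@n*1000],1)
print('knob',F(400,182,.059),'bridge',F(445.5,164.5,.0305),'bar edges',F(487,143,.025),F(677,146,.025))
E
```

```text
knob [-71.2   0.2] bridge [-51.5  -1.4] bar edges [-35.9   5.1] [38.2  5.2]
```

Knob is at -71.2 mm (home would be -71.0), the bar runs straight through the slot, and the robot is clear of everything.

```bash
python3 -c "
from h import *
st();print(manip.hand_in())"
```

```text
t13.65 tcp [521.4 -78.4 171.8] fix [-109.3    2.9] yaw62.28 F [-0.2  0.4 -0.1] w -0.0005 tilt [-9.0e-04 -1.0e+00  2.6e-03]
the job is handed in; nothing more can be done
None
```

I pushed one pin round until the slot lined up, about 2° off. I then pushed the bar by its knob through the slot until it stopped, backed off, lifted clear and handed in at 13.65 s.

**Last checks:**
- **Bar home:** The bar stopped where expected. Pushing 6 mm further only raised the force to about 16 N, with 0.5 mm of movement at the tool. The wrist camera puts the knob at -71.2 mm; home is -71.0 mm, so the nose is at about 55.8 mm of 56.
- **Slot and bar:** In the last picture the bar lies straight through the slot and into the keeper.
- **Robot clear:** The wrist force is about zero and the tool is 170 mm up.
- **Other items:** The arm was kept away from the pliers, block and spool. I did not measure their positions again.

**What did not go smoothly:** The first push on the pin stuck by friction at about 17 N and dragged the finger sideways. I backed off and pushed again along the pin's path. Camera estimates of positions differed by 1–3 mm between views, within what the task allowed for.

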